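# Find the stamped sample case and push it to the dispatch lane

### The arm

A 6-joint arm with a two-finger parallel gripper is mounted at the origin on the work surface. World frame = base frame: x ahead of the robot, y to its left, z up, the work surface at z = 0. Lengths are in mm, angles in rad, forces in N, time in s.
With the tool pointing down it reaches from about 300 to 775 mm from the base axis. Payload 14.6 kg.
Tool frame: the origin (TCP) lies on the centre line of the jaws, within the pads' length; the fingertips stand 19 mm ahead of it and the grasp point (between the pads) is the TCP (bot.tip_reach is the distance from the TCP to the fingertips, in mm); y points along the fingers, x is the direction in which the jaws open and shut, and the axes are right-handed (so a half turn about y gives the same grasp; the last joint's range is limited). The gripper opens to 85 mm and grips with 20 to 120 N. Pads are 22 mm wide; open, the fingers measure 114 mm over their backs; the gripper's body (76 mm by 85 mm) begins 54 mm behind the grasp point. The pads swing forward as they close: fully open they stand 13 mm farther back than shut.
Start: joints at [-0.067, 0.3, 1.521, -0, 1.321, -0.067], TCP at [549.991, -0.002, 250.281] pointing down, gripper open.
Joint ranges: [-3.03, 3.03], [-0.79, 2.21], [0.23, 2.52], [-1.04, 4.18], [0, 3.07], [-2.55, 2.55]. Speed limits (rad/s): [2.22, 2.22, 2.57, 3.14, 3.14, 3.14].

### API

Orientations are given as a unit quaternion [w, x, y, z].
In Python, from rig import bot gives the robot as it stands. Calls block until the motion is done:
- bot.move_to(position, orientation): joint-space move of the TCP to a pose.
- bot.servo_line(position, attitude=None, speed=150, until_force=None): straight line of the TCP; attitude=None keeps the orientation; speed is the mean speed in mm/s. With until_force (N) it stops when the force on the tool has changed by that much, and returns True; else False.
- bot.move_joints(angles): joint-space move.
- bot.move_gripper(opening, grip_force=None): finger opening in mm; grip_force is the grip in N (None keeps the last); returns when the fingers have stopped.
- bot.dwell(seconds).
- bot.ik(position, orientation): joint angles nearest the present ones, or None.
- bot.read_state(): the state.
- bot.read_camera(name): name is "scene" or "side" or "wrist"; returns a dict with "image" (480x640x3 uint8, blue, green, red), "depth" (480x640 float32, mm along the optical axis (not along the pixel's ray), 0 where there is no reading), "fovy" (degrees; the focal length in pixels is half the picture's height over the tangent of half this angle, whatever the lens; pixels are square), "cx", "cy" (the principal point, pixels), "k1" (the pictures are not rectified: a ray, as slopes to the right and down, at radius r is drawn at 1 + k1 r^2 times it, then the intrinsics apply), "eye" and "attitude" of the camera in the world; the wrist camera has in their place "mount" (4x4, takes a point from camera to tool coordinates, whose origin is the TCP and whose axes are the tool frame's). Camera axes: x right, y down, z forward; pixel columns grow to the right and rows downward; lengths in mm; the calibration is good to about 2 mm. A picture is of the moment at which its call begins: read the wrist's pose just before it.
A pose or a line that the arm cannot do raises bot.MotionError and nothing moves.
- bot.finish_job(): hands the job in, once; it reports no verdict.
The state is a dict: "clock": time; "joint_positions": joint angles; "qvel": joint speeds; "effort": joint torques, N m; "ee_pos": TCP position; "tool_rot": TCP orientation; "ft_force": force on the tool from outside, world axes, zero at the start; "moment": the same for the moment, N m; "grip_width": finger opening in mm.
Only numpy, scipy, OpenCV 4.12 (cv2) and the standard library are available. Lean on these libraries where they do the work, as an engineer would, in place of code of your own. Each camera call takes 0.05 s, during which the arm holds its last target.

### The job

Tip both off-white sample cases over towards the robot, so that each lies on its front face with its underside showing, and see which of them is stamped underneath. Only when both lie tipped, push the stamped one, still lying, forward until it is wholly past the first tape line and inside the dispatch lane between the two tapes, leaving the plain one lying where it was tipped. Use only the fingertips or the outside of the fingers: lift and carry nothing, and leave the other things on the bench alone.

Things in the scene. Friction and masses are not known exactly. Their poses are not given: they have to be found in the camera images.
- case_p: One of the two cases: closed off-white plastic, 54 mm deep (x), 90 wide (y), 90 tall (z), about 0.3 kg, smooth. Starts upright. Origin: centre of the underside; z points to the lid; its -x face is the front, turned to the robot within 0.3 rad. Tipped onto its front its x points up and it lies 54 mm high, 90 long. Held by friction alone (over 0.5); falls by itself once leant past 31 degrees; its back top edge rises up to 20 mm on the way.
- case_q: The other case: same look, size, weight and axes as case_p. The two differ only in the underside: one is stamped.
- case_p_lid (a point): Centre of the lid of case_p, 90 mm along z from its origin.
- case_q_lid (a point): Centre of the lid of case_q, 90 mm along z from its origin.
- stamp (a point): Centre of the stamp: a black square outline with a slanting bar across it, 40 by 50 mm, printed flat on the centre of the underside of one of the cases (the other underside is plain). It cannot be seen until that case is tipped.
- lane: Dispatch lane between two straight parallel black tapes, 12 mm wide, 740 long, flush with the bench (nothing to bump into). Origin: on the bench, mid length, at the edge of the first (nearer) tape that faces the lane. x points across the lane, away from the robot; y runs along the tapes. The lane reaches from x = 0 to 0.150, where the far tape begins.
- vial: Bystander: amber vial with a black cap, 22 mm across, 45 mm tall, standing between the cases, towards the robot. Origin at its underside.
- collar: Bystander: steel ring 32 mm across, 18 mm tall, on the bench between the cases. Origin at its underside.
- flask: Bystander: glass bottle with a blue cap, 56 mm across, 110 mm tall, on the left. Origin at its underside.
- dish: Bystander: blue ceramic bowl 84 mm across, 30 mm tall, on the right. Origin at its underside.
- driver: Bystander: screwdriver lying on the right, near the robot. Origin under its middle.
- rack: Bystander: white tube block 100 x 100 x 30 mm with nine holes, on the left near the robot. Origin at its underside.
- weight: Bystander: brass weight 36 mm across, 52 mm tall, on the right, by the lane or just short of it. Origin at its underside.
Things that resemble listed ones, but are neither listed nor needed, are in the scene too. What is shaped like the case_p but orange is not meant. Leave any pink look-alike of the case_q alone.

How it is judged (in metres and radians):
On the way, in this order (a step that is already met when the one before it is completed fails the run):
1. one case lies tipped on its front face (((angle between case_p's own x axis and vertical below 0.2 rad and height (world z) of case_p below 0.045 m) or (angle between case_q's own x axis and vertical below 0.2 rad and height (world z) of case_q below 0.045 m))), for 0.2 s.
2. both cases lie tipped on their front faces (angle between each of case_p, case_q's own x axis and vertical below 0.2 rad and height (world z) of each of case_p, case_q below 0.045 m), for 0.2 s.
3. the stamped case lies inside the dispatch lane (x of case_p_lid in the frame of lane above 0 m and x of case_p in the frame of lane below 0.15 m and y of case_p in the frame of lane between -0.36 and 0.36 m and angle between case_p's own x axis and vertical below 0.2 rad and height (world z) of case_p below 0.045 m), for 0.2 s.
At the end, for the whole second after the job is handed in: Stamped case at rest on its front face (within 0.2 rad), lid centre past the first tape, underside centre short of the far tape, between the tapes' ends. Plain case at rest on its front face, short of the first tape, underside centre within 120 mm of its start (all of step 3 and angle between case_q's own x axis and vertical below 0.2 rad and height (world z) of case_q below 0.045 m and x of case_q in the frame of lane below -0.01 m and distance of case_q from where it was at the start of the episode below 0.12 m and linear speed of each of case_p, case_q below 0.02 m/s); the robot touches nothing.
It fails at once if a case is lifted off the bench (height (world z) of any of case_p, case_q above 0.065 m or height (world z) of any of case_p_lid, case_q_lid above 0.125 m).
It fails at once if the plain case is pushed across the first tape (x of case_q in the frame of lane above 0.03 m).
It fails at once if a bystander is moved more than 40 mm or knocked over (distance of any of vial, collar, flask, dish, driver, rack, weight from where it was at the start of the episode above 0.04 m or angle between any of vial, flask, weight's own z axis and vertical above 0.6 rad).
It also fails if it takes over 66 s, if anything falls off the work surface, if the arm or the gripper's body presses on something with over 40 N, if the wrist force passes 120 N, or if a joint passes its speed limit or range.

## Working session

There is one attempt and no reset: what is moved stays moved. The work goes in short steps, each a Python script; the robot and the scene stay as the last script left them, time stands still between calls to the robot, and variables do not carry over. Pictures are saved under pics/ and viewed, and the job is handed in when it is done.

```bash
ls; mkdir -p pics
python3 - <<'E'
from rig import bot
import cv2
s=bot.read_state();print(s['clock'],s['ee_pos'],s['tool_rot'],s['grip_width'])
for n in ["scene","side"]:
    c=bot.read_camera(n);cv2.imwrite(f"pics/{n}0.png",c['image'])
    print(n,{k:c[k] for k in c if k not in('image','depth')})
E
```

```text
pics
0.0 [ 5.49777662e+02 -4.74470492e-03  2.49696334e+02] [ 7.07124035e-01 -7.07089269e-01  4.32015337e-04  4.21909406e-04] 85.2975741179129
scene {'fovy': 52.603744933555156, 'cx': 322.3616525785913, 'cy': 248.67273094930314, 'k1': -0.11075988638683583, 'eye': array([1186.11549446, -229.94869222,  912.50252355]), 'attitude': array([-0.28413434,  0.7803462 ,  0.51973026, -0.20051919])}
side {'fovy': 54.78396943347433, 'cx': 320.0278236746394, 'cy': 244.06860071786247, 'k1': -0.10004456519373596, 'eye': array([ 201.26264312, -711.93860473,  536.14893609]), 'attitude': array([-0.49238477,  0.84739371, -0.17314794,  0.09747273])}
```

View pics/scene0.png

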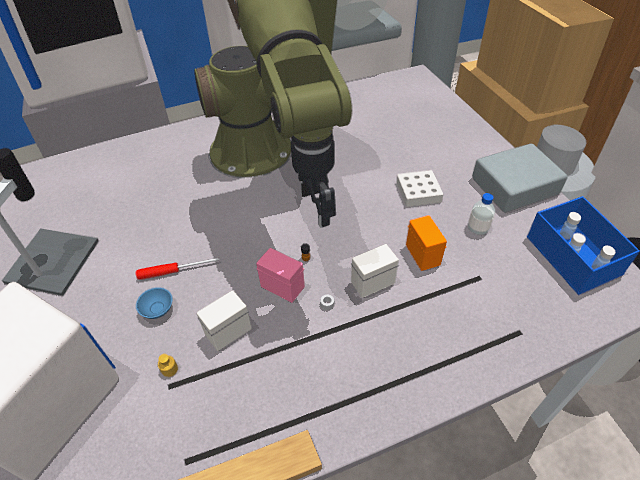

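View pics/side0.png

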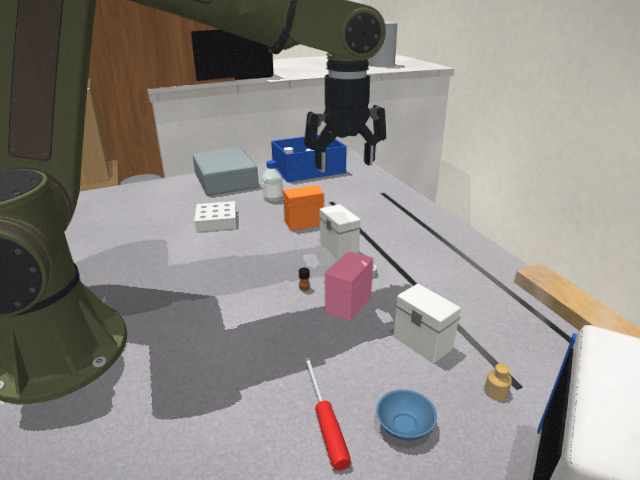

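The off-white cases are at scene (224,320) and (374,270), and at side (427,322) and (340,232). The look-alikes are pink at scene (280,275) and orange at (426,243), and neither is wanted. The white rack at (420,188) is a bystander. Next I'll measure them from the depth images.

```bash
cat > h.py <<'E'
import numpy as np, cv2
from scipy.spatial.transform import Rotation as R
from rig import bot
def intr(c):
    f=240/np.tan(np.radians(c['fovy']/2)); return np.array([[f,0,c['cx']],[0,f,c['cy']],[0,0,1]]),np.array([c['k1'],0,0,0.])
def q2R(q): return R.from_quat(np.roll(q,-1)).as_matrix()
def cam(n):
    s=bot.read_state(); c=bot.read_camera(n); c['state']=s
    if 'mount' in c:
        T=np.eye(4);T[:3,:3]=q2R(s['tool_rot']);T[:3,3]=s['ee_pos']; T=T@c['mount']; c['R']=T[:3,:3];c['t']=T[:3,3]
    else: c['R']=q2R(c['attitude']);c['t']=np.array(c['eye'])
    return c
def cloud(c):
    K,d=intr(c);v,u=np.mgrid[0:480,0:640]
    p=cv2.undistortPoints(np.stack([u,v],-1).reshape(-1,1,2).astype(np.float64),K,d).reshape(480,640,2)
    z=c['depth'].astype(float); P=np.dstack([p*z[...,None],z])@c['R'].T+c['t']; P[z<=0]=np.nan; return P
def ray0(c,uv,h=0):
    K,d=intr(c);p=cv2.undistortPoints(np.array(uv,float).reshape(-1,1,2),K,d).reshape(-1,2)
    r=np.c_[p,np.ones(len(p))]@c['R'].T; return c['t']+r*((h-c['t'][2])/r[:,2])[:,None]
def proj(c,P):
    K,d=intr(c);Rc=c['R'].T; return cv2.projectPoints(np.array(P,float).reshape(-1,1,3),cv2.Rodrigues(Rc)[0],-Rc@c['t'],K,d)[0].reshape(-1,2)
E
python3 - <<'E'
from h import *
np.set_printoptions(precision=1,suppress=True)
for n in ['scene','side']:
    c=cam(n);P=cloud(c)
    hsv=cv2.cvtColor(c['image'],cv2.COLOR_BGR2HSV)
    ok=(P[...,2]>6)&(P[...,2]<130)&(P[...,0]>250)&(P[...,0]<900)&(abs(P[...,1])<420)
    nl,L,st,ce=cv2.connectedComponentsWithStats(ok.astype(np.uint8))
    for i in range(1,nl):
        if st[i,4]<40: continue
        m=L==i;Q=P[m];zt=np.percentile(Q[:,2],98)
        top=Q[Q[:,2]>zt-6]
        r=cv2.minAreaRect(top[:,:2].astype(np.float32))
        print(n,ce[i],st[i,4],'min',np.percentile(Q,1,axis=0),'max',np.percentile(Q,99,axis=0),'top',np.array(r[0]),np.array(r[1]),round(r[2],1),'bgr',np.median(c['image'][m],axis=0))
    if n=='scene':
        print(P[300,100],P[420,250])
        print(ray0(c,[[170,386],[480,278.5],[186,462],[521,333.5]]))
    for b in [(190,285,260,355),(340,235,410,305)] if n=='scene' else [(385,275,475,370),(305,195,375,270)]:
        cv2.imwrite(f'pics/crop_{n}_{b[0]}.png',cv2.resize(c['image'][b[1]:b[3],b[0]:b[2]],None,fx=5,fy=5,interpolation=cv2.INTER_CUBIC))
E
```

```text
scene [419.1 187.8] 1165 min [314.4 315.4   7.1] max [426.8 418.6  34.8] top [369.  372.4] [103.6 106.1] 75.9 bgr [232. 236. 239.]
scene [425.4 241.9] 1571 min [525.6 239.3   7.7] max [616.6 294.9  94.4] top [570.4 268.4] [56.4 93.4] 87.6 bgr [ 10.  80. 160.]
scene [305.4 251.5] 143 min [456.7  -6.7   6.3] max [479.5  12.6  49.4] top [467.9   3.6] [19.1 22.2] 69.6 bgr [32. 50. 58.]
scene [374.  269.7] 1782 min [571.7  73.9   7.5] max [628.6 165.4  94. ] top [598.1 120.4] [56.3 90.7] 5.3 bgr [137. 142. 146.]
scene [280.6 273.9] 1769 min [ 484.9 -123.4    7.6] max [576.7 -32.6  93.9] top [527.1 -77.1] [90.8 56.2] 35.6 bgr [110.  89. 160.]
scene [164.2 269.2] 549 min [ 362.1 -391.6    7.5] max [ 395.7 -201.2   28.1] top [ 376.4 -342.6] [97.  24.4] 80.2 bgr [ 28.  38. 225.]
scene [153.6 302.5] 830 min [ 435.9 -402.     6.3] max [ 514.  -324.    32.9] top [ 474.9 -362.9] [81.8 81.8] 81.6 bgr [161. 126.  79.]
scene [224.3 319.7] 1953 min [ 564.6 -274.7    7.4] max [ 632.3 -179.5   93.3] top [ 595.8 -227. ] [56.6 89.5] 17.4 bgr [137. 142. 146.]
scene [326.8 301. ] 149 min [596.9 -15.8   7.7
[... 998 characters left out ...]
.9] 0.0 bgr [121. 170. 204.]
side [304.2 277.9] 210 min [455.  -10.9   6.6] max [474.5   9.1  45. ] top [465.5   0. ] [22.6 19.6] 68.5 bgr [35.  53.5 79. ]
side [426.  320.9] 3576 min [ 554.4 -278.4    7.6] max [ 626.8 -189.4   90.8] top [ 591.8 -229.8] [55.9 90.1] 15.7 bgr [147. 152. 152.]
side [330.1 429.1] 1446 min [ 352.1 -394.5    8.1] max [ 392.1 -207.8   26.3] top [ 369.7 -344.4] [101.1  21.5] 81.6 bgr [ 51.  55. 218.]
side [498.6 381.1] 672 min [ 614.5 -386.1    6.7] max [ 645.4 -354.    51.3] top [ 633.  -368.7] [19.2 19.5] 43.8 bgr [ 84. 124. 146.]
side [406.4 412.7] 2020 min [ 432.8 -404.5    6.5] max [ 510.9 -326.7   30.6] top [ 472.1 -365.2] [81.9 81.6] 59.5 bgr [151. 120.  81.]
```

Run:
```python
import cv2,numpy as np,glob
fs=['crop_scene_190','crop_scene_340','crop_side_385','crop_side_305']
cv2.imwrite('pics/crops.png',np.vstack([np.hstack([cv2.resize(cv2.imread(f'pics/{f}.png'),(300,290)) for f in fs[i:i+2]]) for i in (0,2)]))
```

```text
(no output)
```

View pics/crops.png

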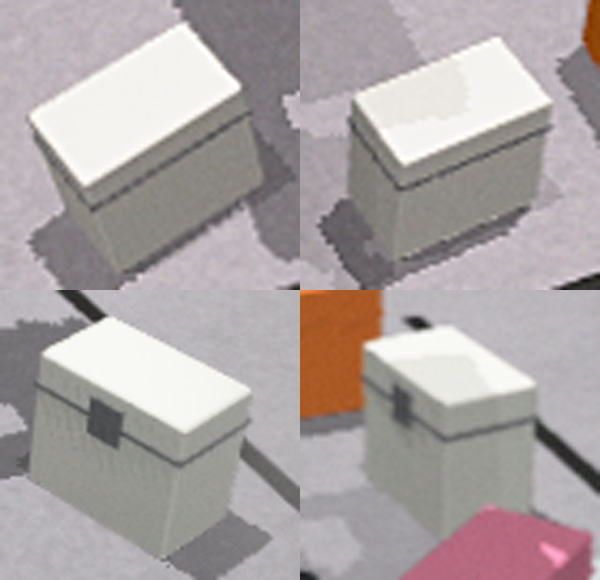

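The crops show both choices are off-white lidded cases. Their latches (scene-side crops, about side (416,318) and (335,220)) face the robot, so those are the front faces. I'll tip the left case A first.

```bash
cat >> h.py <<'E'
def pose_q(theta,flip=False):
    x=np.array([-np.sin(theta),np.cos(theta),0])*(-1 if flip else 1); y=np.array([0,0,-1.]); z=np.cross(x,y)
    return np.roll(R.from_matrix(np.c_[x,y,z]).as_quat(),1)
def best_q(p,theta):
    j0=bot.read_state()['joint_positions'];b=None
    for f in (0,1):
        q=pose_q(theta,f);j=bot.ik(p,q)
        if j is not None:
            d=np.abs(np.array(j)).max()
            if b is None or d<b[0]: b=(d,q,np.round(j,2))
    print('ik',b[2]); return b[1]
def tip(c,deg,tipz=70):
    th=np.radians(deg);u=np.array([np.cos(th),np.sin(th)])
    P=lambda off,z: np.r_[np.array(c)+u*off,z+bot.tip_reach]
    q=best_q(P(58,150),th)
    bot.move_to(P(58,150),q); bot.servo_line(P(58,tipz),speed=120)
    f0=np.array(bot.read_state()['ft_force'])
    for off in (38,28,18,8,-2,-10):
        h=bot.servo_line(P(off,tipz),speed=60,until_force=25)
        s=bot.read_state();print(off,h,np.round(np.array(s['ft_force'])-f0,1),np.round(s['ee_pos'],1),round(s['clock'],1))
        if h: break
E
python3 - <<'E'
from h import *
bot.move_gripper(45); print(bot.tip_reach)
tip((596,119.5),5.3)
c=cam('side');cv2.imwrite('pics/side1.png',c['image'])
E
```

```text
19.0
ik [ 0.13  0.63  1.24 -0.    1.27 -1.53]
38 False [ 0.6 -0.7 -0.4] [634.1 123.   89.6] 3.3
28 False [ 0.4 -0.4 -0.9] [624.  122.1  89.1] 3.6
18 False [ 1.6 -0.8 -1.4] [613.9 121.1  89. ] 3.9
8 False [ 0.1 -0.5  0.1] [603.9 120.2  89. ] 4.2
-2 False [0.6 0.1 0.3] [594.1 119.3  89.1] 4.6
-10 False [ 1.1  0.8 -0.3] [586.1 118.6  89.1] 4.8
```

View pics/side1.png

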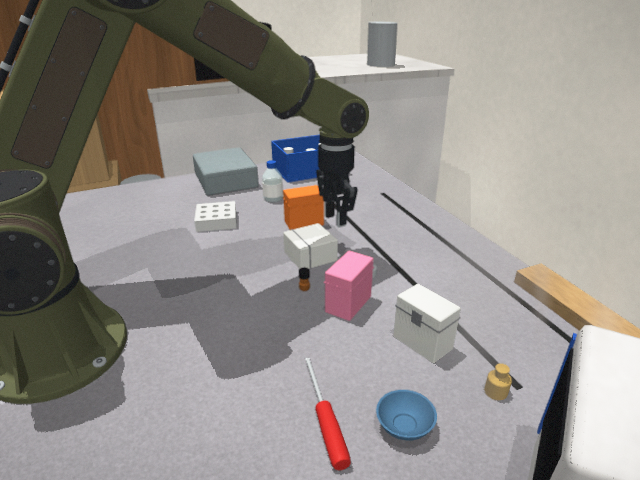

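Case A now lies tipped at side (312,245). Next is B; I'll retreat upward first.

Run:
```python
from h import *
np.set_printoptions(precision=1,suppress=True)
p=np.array(bot.read_state()['ee_pos']);p[2]=190;bot.servo_line(p,speed=250)
c=cam('scene'); cv2.imwrite('pics/scene1.png',c['image'])
tip((594,-228),16.5)
p=np.array(bot.read_state()['ee_pos']);p[2]=220;bot.servo_line(p,speed=250)
bot.move_to([480,-60,300],pose_q(0,bot.read_state()['joint_positions'][5]<0 and False) if False else bot.read_state()['tool_rot'])
c=cam('scene'); cv2.imwrite('pics/scene2.png',c['image'])
print(bot.read_state()['clock'])
```

```text
ik [-0.4  0.7  1.2 -0.   1.3  0.9]
38 False [-0.6 -0.2 -0.1] [ 630.5 -217.4   89.5] 8.9
28 False [ 0.2 -0.5  0.1] [ 620.8 -220.1   89.1] 9.2
18 False [ 0.3 -0.3 -1.2] [ 611.1 -223.    89. ] 9.5
8 False [ 0.5 -0.3 -0.3] [ 601.4 -225.8   89. ] 9.8
-2 False [-0.1 -0.6  0.4] [ 591.8 -228.7   89. ] 10.2
-10 False [-1.2  0.2  0.4] [ 584.2 -231.    89.1] 10.4
12.025
```

View pics/scene2.png

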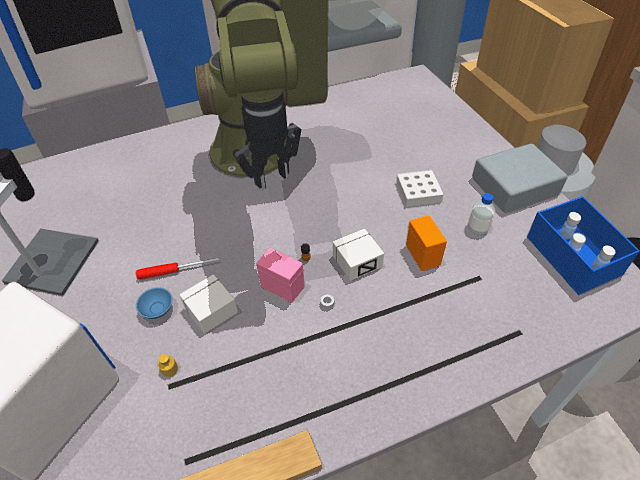

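Both cases lie tipped: A at (358,254) and B at (209,304). The stamp shows on A's underside at (368,268), and B's underside at (222,315) looks plain. I'll zoom in on both and measure.

Run:
```python
from h import *
np.set_printoptions(precision=1,suppress=True)
for n in ['scene','side']:
    c=cam(n);P=cloud(c)
    if n=='scene':
        im=c['image'];cv2.imwrite('pics/crops2.png',np.hstack([cv2.resize(im[y-40:y+40,x-40:x+40],(390,390)) for x,y in((358,255),(209,304))]))
    for y0,y1 in((60,190),(-330,-160)):
        m=(P[...,2]>46)&(P[...,2]<62)&(P[...,0]>440)&(P[...,0]<600)&(P[...,1]>y0)&(P[...,1]<y1)
        r=cv2.minAreaRect(P[m][:,:2].astype(np.float32));print(n,m.sum(),np.array(r[0]),np.array(r[1]),r[2],np.median(P[m][:,2]))
```

```text
scene 1209 [525.4 114.5] [92.8 92.6] 3.648468255996704 54.78564702970425
scene 1443 [ 525.2 -248.5] [93.1 91.1] 17.269489288330078 54.007056995376615
side 928 [522.6 110.2] [91.4 92.7] 4.684694290161133 52.50369938016749
side 2428 [ 521.1 -250. ] [91.6 93.7] 16.367647171020508 53.025407647916865
```

View pics/crops2.png

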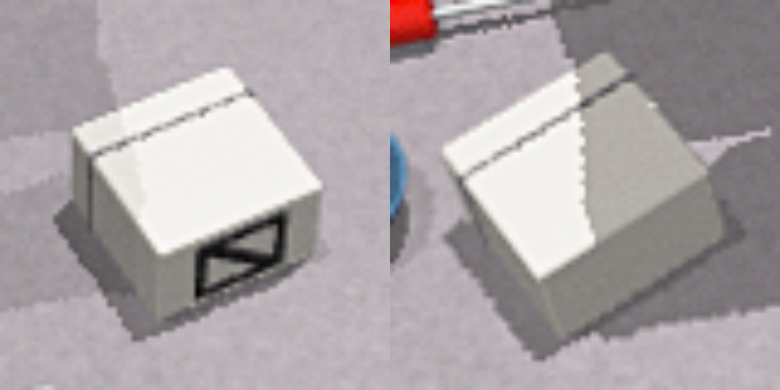

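A carries the stamp, a square outline with a slanting bar, and B is plain. I'll push A along its own axis with two fingers on its lid face.

Run:
```python
from h import *
np.set_printoptions(precision=1,suppress=True)
th=np.radians(4.5);u=np.array([np.cos(th),np.sin(th)]);c0=np.array([524,112.5])
P=lambda off,z:np.r_[c0+u*off,z+19]
q=best_q(P(181,18),th); print(bot.ik(P(185,18),q))
bot.move_to(P(-84,120),q); bot.servo_line(P(-84,18),speed=120)
for off in (-40,60,150):
    h=bot.servo_line(P(off,18),speed=70,until_force=30); s=bot.read_state(); print(off,h,s['ee_pos'],s['ft_force'],s['clock'])
    if h: break
c=cam('scene');cv2.imwrite('pics/scene3.png',c['image'])
C=cloud(c)
m=(C[...,2]>46)&(C[...,2]<60)&(C[...,0]>640)&(C[...,0]<800)&(C[...,1]>40)&(C[...,1]<220)
b=c['image'].min(axis=2)>100
r=cv2.minAreaRect(C[m&b][:,:2].astype(np.float32));print(r)
```

```text
ik [ 0.1  0.9  1.1 -0.   1.1 -1.5]
[ 0.1  0.9  1.1 -0.   1.1 -1.5]
-40 False [483.9 109.3  36.9] [ 0.2 -0.3 -0.2] 16.1
60 False [583.8 117.2  37. ] [ 0.2  0.6 -0.6] 17.675
150 False [673.5 124.2  37. ] [ 0.3 -0.7 -0.8] 19.1083
((730.572021484375, 128.81248474121094), (95.13883972167969, 92.34452819824219), 3.7160251140594482)
```

View pics/scene3.png

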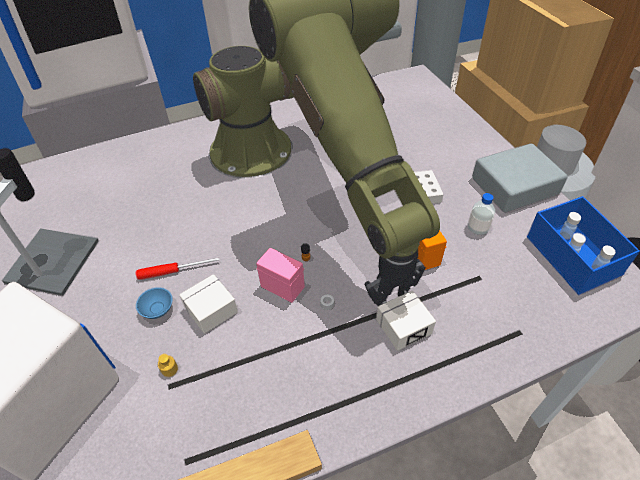

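A is at (407,322), straight and partly over the first tape, with its centre at x≈729. It needs about 34 mm more. Then I'll retreat.

Run:
```python
from h import *
np.set_printoptions(precision=1,suppress=True)
th=np.radians(4.5);u=np.array([np.cos(th),np.sin(th)]);c0=np.array([524,112.5])
P=lambda off,z:np.r_[c0+u*off,z+19]
print(bot.servo_line(P(184,18),speed=40,until_force=30)); bot.dwell(.2)
bot.servo_line(P(150,18),speed=60); bot.servo_line(P(140,200),speed=200)
bot.move_to([480,-60,300],bot.read_state()['tool_rot'])
bot.dwell(.3)
for n in ('scene','side'):
    c=cam(n);cv2.imwrite(f'pics/{n}4.png',c['image']);C=cloud(c)
    for b in((640,860,40,220),(440,600,-330,-160)):
        m=(C[...,2]>46)&(C[...,2]<62)&(C[...,0]>b[0])&(C[...,0]<b[1])&(C[...,1]>b[2])&(C[...,1]<b[3])
        r=cv2.minAreaRect(C[m][:,:2].astype(np.float32));print(n,r,np.median(C[m][:,2]))
    if n=='scene':
        print(ray0(c,[[170,386],[480,278.5],[186,462],[521,333.5]]))
        ok=(C[...,2]>6)&(C[...,2]<130)&(C[...,0]>300)&(C[...,0]<670)&(abs(C[...,1])<420)
        nl,L,st,ce=cv2.connectedComponentsWithStats(ok.astype(np.uint8))
        for i in range(1,nl):
            if st[i,4]>40: print(ce[i],np.nanmean(C[L==i],axis=0))
print(bot.read_state()['clock'])
```

```text
False
scene ((765.7744750976562, 131.6858673095703), (91.67967987060547, 92.36521911621094), 5.061670303344727) 54.52088689422504
scene ((525.2894287109375, -248.74826049804688), (92.68284606933594, 90.90458679199219), 17.748674392700195) 54.0454876499042
[[ 673.5 -373.     0. ]
 [ 686.8  360.5   -0. ]
 [ 836.5 -376.8    0. ]
 [ 850.1  358.7    0. ]]
[419.1 187.8] [377.4 367.1  27.1]
[425.4 241.9] [582.8 260.1  67. ]
[305.3 251.4] [472.1   2.2  32.5]
[280.6 273.8] [539.6 -80.6  67.4]
[164.2 269.2] [ 380.9 -324.6   19.5]
[208.3 302.8] [ 537.3 -248.2   46.8]
[153.6 302.5] [ 467.3 -365.3   19.1]
[326.8 301.2] [613.6  -1.6  15.9]
[166.5 364.7] [ 643.1 -365.1   33.3]
side ((762.3341064453125, 130.33346557617188), (94.31929779052734, 94.31175994873047), 4.423611164093018) 52.60662387849652
side ((520.9388427734375, -250.1686553955078), (91.34062957763672, 92.53118133544922), 17.217445373535156) 52.951363230390456
23.5917
```

View pics/scene4.png

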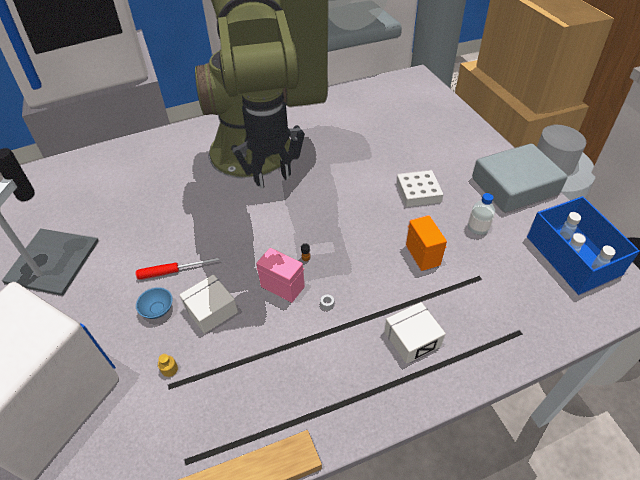

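The stamped case at (415,333) lies wholly between the tapes, with its centre at x≈764 in a lane from about 688 to 838. The plain one at (209,304) hasn't moved since it was tipped, the bystanders' pixels are unchanged, and the arm is clear.

```bash
python3 -c "
from rig import bot
print(bot.finish_job())"
```

```text
the job is handed in; nothing more can be done
None
```

I tipped both off-white cases onto their front faces; the stamp was under the left one. I pushed that case, still lying, into the dispatch lane, left the plain one where it was tipped, and handed the job in at about 24 s. No verdict was reported.

- **Stamped case:** its centre is at about (764, 131) mm, so it lies from about x = 719 to 809, inside the lane from about 688 to 838. It lies flat and is turned about 5° from straight ahead.
- **Plain case:** it lies flat at about (523, -249) mm, short of the first tape, and has not moved since it was tipped.
- **Bystanders:** the ones I re-measured in the scene camera are where they started. The flask was outside that check, but looks unmoved in the picture.
- **Contact forces:** no move reached its force limit of 25 to 30 N, and the arm was clear of everything at the end.
- **Disagreement:** the scene and side cameras differ by 3 to 4 mm in x, well inside the margins; I used the average.

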